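Slide the anvil block home under the hold-down plate

TASK

Load the crimping base on the bench: of the three steel anvil blocks, take the one whose foot is both narrow and thin enough for the pocket under the hold-down plate. Slide its foot, toe first, under the plate until it is fully home against the stop, and leave it lying flat on the bed and let go. Leave the other two blocks where they are.

Things in the scene. Friction and masses are not known exactly. Their poses are not given: they have to be found in the camera images.
- anvil_block: Block to load: loose steel, 0.4 kg. Sizes in mm. Foot 90 long (x), 44 wide, 12 thick. Upright rib to grip: 34 long (x), 16 thick (y), top 72 above the underside, its centre at x -22, y 0 (towards the heel). Origin: centre of the foot's underside; +x to the toe (end with a thin dark line across), +z up. Starts on the bench, toe roughly to the robot's left (world +y), within 30 degrees.
- die_base: Fixed base. Grey bed 120 wide, x -130 to 85, top 12 mm above bench. Steel hold-down plate, x 10 to 65, 88 wide, underside at 36, top 46. Pocket below it: 64 wide, 24 high, mouth at x 10, stop at x 45, walled, open only at the mouth, flat bed before it. Origin at bench height under the seated foot's centre: seated block's origin is (0,0,12), axes parallel. +x into pocket: world +y within 20 deg.
- wide_block: A similar steel block that does not fit: foot 90 by 80 wide by 12 thick, with the same upright rib (top at 72). Origin: centre of the foot's underside, +x to the toe. Leave it where it is.
- thick_block: A similar steel block that does not fit: foot 90 by 44 by 34 thick, with a round post 20 in diameter instead of a rib (centre at x = -22, top at 72). Origin: centre of the foot's underside, +x to the toe. Leave it where it is.
Things that resemble listed ones, but are neither listed nor needed, are in the scene too. Of the things shaped like the die_base, the grey one is meant.

How it is judged:
By the outcome, as a careful person would: the job done as asked, in the order asked, and still so for the second after the job is handed in, with the robot touching nothing.
It also fails if it takes over 38 s, if anything falls off the work surface, if the arm or the gripper's body presses on something with over 40 N, if the wrist force passes 120 N, or if a joint passes its speed limit or range.

ROBOT

A 7-joint arm with a two-finger parallel gripper is mounted at the origin on the work surface. World frame = base frame: x ahead of the robot, y to its left, z up, the work surface at z = 0. Lengths are in m, angles in rad, forces in N, time in s.
With the tool pointing down it reaches from about 0.35 to 0.9 m from the base axis. Payload 7.2 kg.
Tool frame: the origin (TCP) lies on the centre line of the jaws, within the pads' length; the fingertips stand 19 mm ahead of it and the grasp point (between the pads) is the TCP (ctrl.tip_extent is the distance from the TCP to the fingertips, in m); z points along the fingers, y is the line along which they close (so a half turn about z gives the same grasp; the last joint's range is limited). The gripper opens to 85 mm and grips with 20 to 120 N. Pads are 22 mm wide; open, the fingers measure 114 mm over their backs; the gripper's body (76 mm by 85 mm) begins 54 mm behind the grasp point. The pads swing forward as they close: fully open they stand 13 mm farther back than shut.
Start: joints at [1.082, 0.411, -0.013, 1.596, 0.006, 1.134, -0.082], TCP at [0.255, -0.57, 0.25] pointing down, gripper open.
Joint ranges: [-2.95, 2.95], [-0.29, 1.99], [-1.47, 1.44], [0.14, 2.54], [-1.03, 4.17], [0.13, 1.85], [-2.86, 2.86]. Speed limits (rad/s): [2.39, 2.39, 3.01, 3.01, 3.14, 3.14, 3.14].

INTERFACE

Orientations are given as a 3x3 rotation matrix whose columns are the frame's x, y, z axes.
In Python, from station import ctrl, imaging gives the robot as it stands.
- The arm moves only by the tool carry_out, never from a script. Its argument "commands" is a list of rows, each a list of 7 numbers: the shift along the tool's x, y, z scaled (see below), then the turn, a rotation vector about the tool's x, y, z scaled (see below), then the closure, from -1 (fully open) to 1 (shut). A call has 1 to 20 rows; each row is the pose to reach, as a shift and turn from the pose commanded when the call began, along the tool's axes at that moment, turning the shorter way round; what a row does not reach only later rows make up. The controller multiplies each number of a shift by 0.25 m and each number of a turn by 180 degrees. A row lasts 1/12 s, in which the tool goes at most 41.7 mm and 7.16 degrees, less where a joint would pass 70% of its speed; a pose out of reach is approached as far as the arm can. A call with a number of a shift or a turn outside -1 to 1 is refused whole. A call with a gripper value outside its range is refused whole. The fingers move at their own pace and stop on an object; the grip force is fixed at half the most. Time passes only in rows, so rows that repeat a pose let the fingers close. It gives the time, the measured TCP pose, the force, the opening and the grip force at its end, in the units of the state.
- ctrl.observe(): the state, without advancing time (a new reading comes with each control period).
- imaging.read_camera(name): name is "side" or "top"; returns the picture (420x560x3 uint8, blue, green, red); there is no depth.
- imaging.get_calibration(name): a dict with "mtx" (3x3 intrinsics, pixels), "k1" (the pictures are not rectified: a ray, as slopes to the right and down, at radius r is drawn at 1 + k1 r^2 times it, then the intrinsics apply), "rvec" (rotation vector, rad) and "tvec" (3), from world to camera coordinates, as OpenCV has them. Camera axes: x right, y down, z forward; pixel columns grow to the right and rows downward; lengths in m; the calibration is good to about 2 mm. A picture is of the moment at which its call begins. get_calibration takes no time and is no camera call.
- ctrl.finish_job(): hands the job in; it is judged then, once.
The state is a dict: "time": time; "joint_positions": joint angles; "joint_vel": joint speeds; "joint_torque": joint torques, N m; "tcp_pos": TCP position; "tcp_rot": TCP orientation; "contact_force": force on the tool from outside, world axes, zero at the start; "torque": the same for the moment, N m; "opening": opening from 0.0 (shut) to 1.0 (fully open); "grip_force": force on a finger pad.
Only numpy, scipy, OpenCV 4.12 (cv2) and the standard library are available. Lean on these libraries where they do the work, as an engineer would, in place of code of your own. Each camera call takes 0.05 s, during which the arm holds its last target. There are 200 camera calls.

## Working session

There is one attempt and no reset: what is moved stays moved. The work goes in short steps, Python scripts to look and compute and a tool call to move; the robot and the scene stay as the last step left them, time stands still between calls to the robot, and variables do not carry over. Pictures are saved under pics/ and viewed, at most 10 in all, crops included, and the job is handed in when it is done.

Besides the shell and the picture viewer there is one more tool, called by a JSON object that holds its "name" and its "arguments", one argument or row to a line. carry_out: Moves the arm, as the interface text tells. Shifts and turns lie within -1 to 1; 1 stands for 0.25 m of shift or 180 degrees of turn. Its arguments: {"type":"object","properties":{"commands":{"type":"array"}},"required":["commands"]}

```bash
mkdir -p pics && python3 - <<'E'
from station import ctrl, imaging
import cv2
for n in("top","side"):
    cv2.imwrite(f"pics/{n}0.png",imaging.read_camera(n)); print(n,imaging.get_calibration(n))
s=ctrl.observe();print(s,ctrl.tip_extent)
E
```

```text
top {'mtx': array([[410.96951703,   0.        , 274.12180575],
       [  0.        , 410.96951703, 214.43279678],
       [  0.        ,   0.        ,   1.        ]]), 'k1': -0.08565402522635336, 'rvec': array([ 2.13233766, -2.16922782,  0.14402853]), 'tvec': array([-0.06043736,  0.46845031,  0.73632054])}
side {'mtx': array([[469.89614346,   0.        , 272.04611184],
       [  0.        , 469.89614346, 208.29012948],
       [  0.        ,   0.        ,   1.        ]]), 'k1': -0.1366177188946638, 'rvec': array([ 0.1703838 , -2.72785692,  1.47496188]), 'tvec': array([0.46170068, 0.09770105, 0.90780988])}
{'time': 0.1, 'joint_positions': array([ 1.08178814,  0.41183575, -0.01270324,  1.59695359,  0.00561636,
        1.13431477, -0.08217157]), 'joint_vel': array([ 0.00186299, -0.00197375, -0.00012487, -0.00180008,  0.00111984,
        0.00136173,  0.00103516]), 'joint_torque': array([ 2.68558710e-03, -6.01832414e+01,  6.84371330e-01, -3.00092983e+01,
        1.40618702e-02,  6.45335080e-03,  3.16194985e-05]), 'tcp_pos': array([ 0.25509755, -0.57010976,  0.2495301 ]), 'tcp_rot': array([[ 9.12738023e-01,  4.08544727e-01, -7.12674273e-04],
       [ 4.08545330e-01, -9.12737116e-01,  1.29231725e-03],
       [-1.22514863e-04, -1.47070684e-03, -9.99998911e-01]]), 'contact_force': array([0.11168101, 0.27078581, 0.56551658]), 'torque': array([ 0.00296701,  0.0096468 , -0.02564767]), 'grip_force': 0.0, 'opening': 0.999562260061185} 0.019
```

View pics/top0.png

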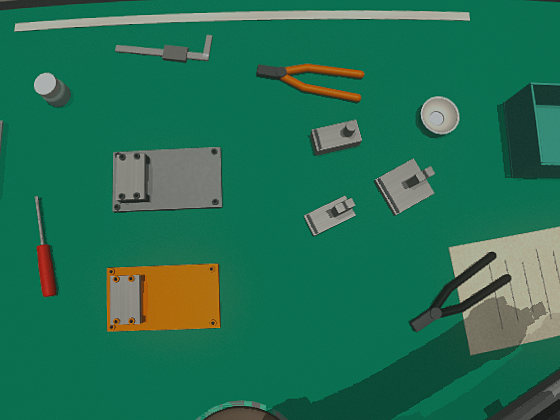

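View pics/side0.png

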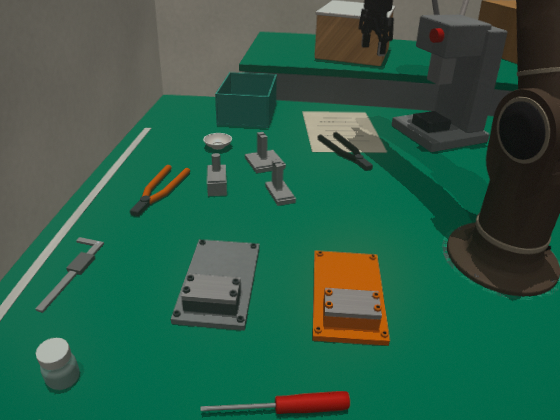

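The block candidates in the top view are (330,216), narrow and thin with a rib; (336,137), thick with a round post; and (405,187), wide. The first fits the description. The grey base is at (167,180), and the orange one at (163,297) is a decoy. I'll confirm with an enlarged crop.

```bash
python3 - <<'E'
import cv2,numpy as np
t=cv2.imread("pics/top0.png");s=cv2.imread("pics/side0.png")
r=lambda im,x,y,w,h,W,H:cv2.resize(im[y:y+h,x:x+w],(W,H),interpolation=cv2.INTER_CUBIC)
a=r(t,300,190,60,50,360,300); b=r(t,105,140,125,78,440,275)
c=r(s,255,155,50,50,300,300); d=r(s,170,230,100,100,300,300)
o=np.zeros((600,800,3),np.uint8);o[:300,:360]=a;o[:275,360:]=b;o[300:,:300]=c;o[300:,360:660]=d
cv2.imwrite("pics/crop1.png",o)
E
```

```text
(no output)
```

View pics/crop1.png

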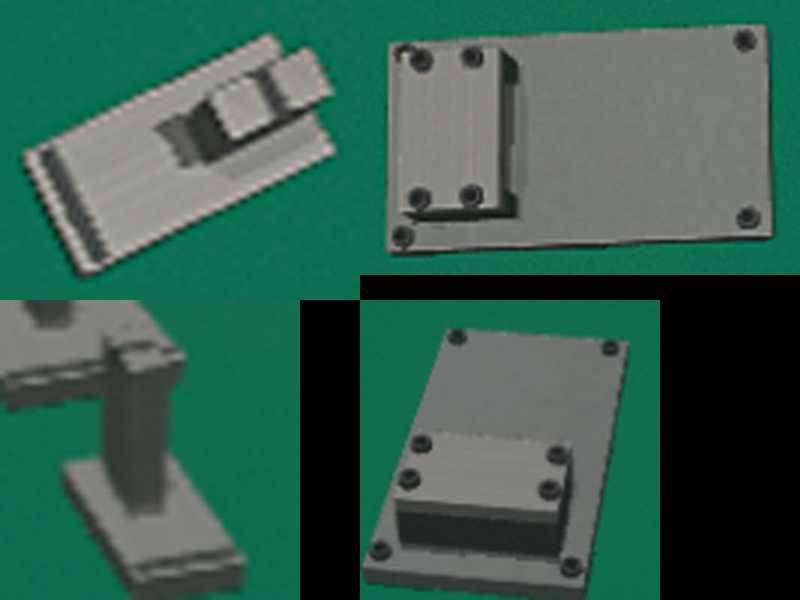

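The crop confirms it: (330,216) has a narrow, thin foot, a flat rib, and the toe line at its left end. The grey base has its mouth facing right in the top view. Next I'll fit poses from the corners.

```bash
cat >h.py <<'E'
import numpy as np,cv2
from scipy.optimize import least_squares
from station import ctrl,imaging
def proj(n,P):
    c=imaging.get_calibration(n)
    q=cv2.projectPoints(np.asarray(P,float),c["rvec"],c["tvec"],c["mtx"],np.array([c["k1"],0,0,0.]))[0]
    return q[:,0]
def world(p,P):
    c,s=np.cos(p[2]),np.sin(p[2]); P=np.asarray(P,float)/1000
    return np.c_[p[0]+c*P[:,0]-s*P[:,1],p[1]+s*P[:,0]+c*P[:,1],P[:,2]+(p[3] if len(p)>3 else 0)]
def fit(obs,x0):  # obs: {cam:(pts mm, pix)}
    f=lambda p:np.concatenate([(proj(n,world(p,P))-np.array(q)).ravel() for n,(P,q) in obs.items()])
    r=least_squares(f,x0,loss="soft_l1"); return r.x,f(r.x).reshape(-1,2)
def crop(q,sc,off,org): return (np.array(q,float)-org+.5)/sc-.5+off
E
python3 - <<'E'
from h import *
np.set_printoptions(precision=4,suppress=True)
B3=[(45,-22,12),(45,22,12),(-45,-22,12),(-45,22,12)]
bt=(B3,crop([(25,155),(85,275),(272,37),(333,150)],6,(300,190),(0,0)))
bs=([(-45,-22,12),(45,22,12)],crop([(65,465),(243,560)],6,(255,155),(0,300)))
D=[(-130,-60,12),(-130,60,12),(85,-60,12),(85,60,12)]
dt=(D,crop([(768,27),(772,235),(390,43),(390,252)],3.52,(105,140),(360,0)))
ds=(D+[(65,-44,46),(65,44,46),(10,-44,46),(10,44,46)],crop([(449,328),(628,342),(362,570),(585,583),(397,500),(560,515),(415,435),(572,445)],3,(170,230),(360,300)))
for nm,t,s in(("block",bt,bs),("base",dt,ds)):
    for o in({"top":t},{"side":s},{"top":t,"side":s}):
        x,r=fit(o,[.5,-.1,1.57]);print(nm,list(o),x,np.degrees(x[2]));
    print(r)
E
```

```text
block ['top'] [ 0.4667 -0.1746  2.0109] 115.2153790631015
block ['side'] [ 0.4666 -0.1722  1.9816] 113.53803629595079
block ['top', 'side'] [ 0.4667 -0.1744  2.0053] 114.89250517534111
[[-0.4573 -0.2972]
 [-0.1965  0.3001]
 [ 0.0035 -0.7714]
 [ 0.2651  0.6863]
 [-0.5033 -0.8791]
 [ 0.6254 -0.235 ]]
base ['top'] [0.5434 0.163  1.5953] 91.40373506127561
base ['side'] [0.5421 0.1672 1.6007] 91.71390461110798
base ['top', 'side'] [0.5427 0.1652 1.5992] 91.62493660897603
[[-1.1089 -0.5686]
 [-0.6724  0.4973]
 [-1.0048  0.5148]
 [-1.8493  0.7501]
 [-0.7359 -0.4218]
 [ 0.1941 -0.8167]
 [ 0.0352 -0.9962]
 [-0.079   1.2047]
 [-0.9339 -0.8524]
 [-0.4821 -1.2975]
 [ 0.902  -1.8519]
 [ 0.373  -1.1484]]
```

{"name": "carry_out", "arguments": {
  "commands": [
    [0.71, -0.51, 0.2, 0, 0, -0.25, -0.4],
    [0.71, -0.51, 0.2, 0, 0, -0.25, -0.4],
    [0.71, -0.51, 0.2, 0, 0, -0.25, -0.4],
    [0.71, -0.51, 0.2, 0, 0, -0.25, -0.4],
    [0.71, -0.51, 0.2, 0, 0, -0.25, -0.4],
    [0.71, -0.51, 0.2, 0, 0, -0.25, -0.4],
    [0.71, -0.51, 0.2, 0, 0, -0.25, -0.4],
    [0.71, -0.51, 0.2, 0, 0, -0.25, -0.4],
    [0.71, -0.51, 0.2, 0, 0, -0.25, -0.4],
    [0.71, -0.51, 0.2, 0, 0, -0.25, -0.4]
  ]
}}

```text
time: 0.93
tcp_pos: [0.3646, -0.3824, 0.2003]
tcp_rot: [[0.36, 0.933, -0.0], [0.933, -0.36, -0.0], [-0.0, -0.0, -1.0]]
contact_force: [0.3, -0.3, -0.2]
opening: 0.7
grip_force: 0.0
```

```bash
cat >>h.py <<'E'
def row(pos,yawdeg):
    from scipy.spatial.transform import Rotation as R
    s=ctrl.observe();M=s["tcp_rot"];a=np.radians(yawdeg)
    T=np.array([[np.cos(a),np.sin(a),0],[np.sin(a),-np.cos(a),0],[0,0,-1]])
    print("t",s["time"],"pos",s["tcp_pos"].round(4),"yaw",np.degrees(np.arctan2(M[1,0],M[0,0])).round(2),"open",round(s["opening"],3),"grip",s["grip_force"],"F",s["contact_force"].round(1),"j7",s["joint_positions"][6])
    print((M.T@(np.array(pos)-s["tcp_pos"])/.25).round(4),(R.from_matrix(M.T@T).as_rotvec()/np.pi).round(4))
E
python3 -c "
from h import *
row([.476,-.1944,.13],115)"
```

```text
t 0.9333 pos [ 0.3646 -0.3824  0.2003] yaw 68.92 open 0.7 grip 0.0 F [ 0.3 -0.3 -0.2] j7 0.2611398816648256
[0.8621 0.1452 0.2808] [-1.00e-04  1.00e-04 -2.56e-01]
```

{"name": "carry_out", "arguments": {
  "commands": [
    [0.862, 0.145, 0.28, 0, 0, -0.256, -0.4],
    [0.862, 0.145, 0.28, 0, 0, -0.256, -0.4],
    [0.862, 0.145, 0.28, 0, 0, -0.256, -0.4],
    [0.862, 0.145, 0.28, 0, 0, -0.256, -0.4],
    [0.862, 0.145, 0.28, 0, 0, -0.256, -0.4],
    [0.862, 0.145, 0.28, 0, 0, -0.256, -0.4],
    [0.862, 0.145, 0.28, 0, 0, -0.256, -0.4],
    [0.862, 0.145, 0.28, 0, 0, -0.256, -0.4],
    [0.862, 0.145, 0.28, 0, 0, -0.256, -0.4],
    [0.862, 0.145, 0.28, 0, 0, -0.256, -0.4]
  ]
}}

```text
time: 1.77
tcp_pos: [0.4755, -0.1948, 0.1304]
tcp_rot: [[-0.421, 0.907, -0.0], [0.907, 0.421, -0.001], [-0.001, -0.0, -1.0]]
contact_force: [-0.5, -1.4, -0.4]
opening: 0.707
grip_force: 0.0
```

```bash
python3 -c "
from h import *
row([.476,-.1944,.04],115)
o=np.vstack([cv2.resize(imaging.read_camera('side')[80:230,200:400],(800,600))])
cv2.imwrite('pics/hover.png',o)"
```

```text
t 1.7667 pos [ 0.4755 -0.1948  0.1304] yaw 114.88 open 0.707 grip 0.0 F [-0.5 -1.4 -0.4] j7 0.4926560389906905
[0.0009 0.0026 0.3616] [-0.0001  0.0002 -0.0006]
```

View pics/hover.png

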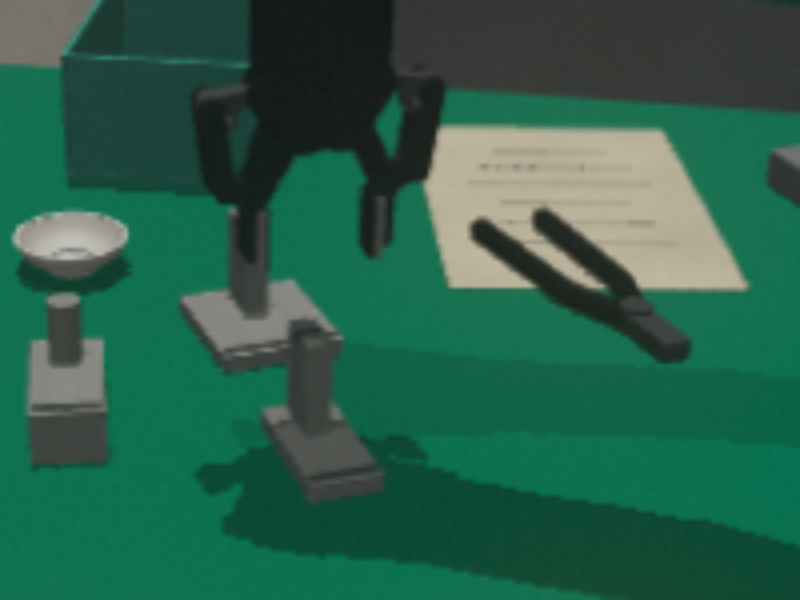

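The jaws (crop columns 250 and 375) straddle the rib (column 312) squarely, and the neighbouring blocks are clear. I'll descend and grip.

{"name": "carry_out", "arguments": {
  "commands": [
    [0.001, 0.002, 0.12, 0, 0, 0, -0.4],
    [0.001, 0.002, 0.24, 0, 0, 0, -0.4],
    [0.001, 0.002, 0.32, 0, 0, 0, -0.4],
    [0.001, 0.002, 0.36, 0, 0, 0, -0.4],
    [0.001, 0.002, 0.36, 0, 0, 0, -0.4],
    [0.001, 0.002, 0.36, 0, 0, 0, 0.2],
    [0.001, 0.002, 0.36, 0, 0, 0, 0.6],
    [0.001, 0.002, 0.36, 0, 0, 0, 1],
    [0.001, 0.002, 0.36, 0, 0, 0, 1],
    [0.001, 0.002, 0.36, 0, 0, 0, 1],
    [0.001, 0.002, 0.36, 0, 0, 0, 1],
    [0.001, 0.002, 0.36, 0, 0, 0, 1],
    [0.001, 0.002, 0.36, 0, 0, 0, 1],
    [0.001, 0.002, 0.36, 0, 0, 0, 1],
    [0.001, 0.002, 0.36, 0, 0, 0, 1]
  ]
}}

```text
time: 3.07
tcp_pos: [0.4771, -0.1933, 0.0417]
tcp_rot: [[-0.425, 0.905, 0.002], [0.905, 0.425, -0.001], [-0.002, 0.001, -1.0]]
contact_force: [-1.2, -0.9, 6.6]
opening: 0.181
grip_force: 59.6
```

```bash
python3 -c "
from h import *
row([.476,-.1944,.11],115)"
```

```text
t 3.0667 pos [ 0.4771 -0.1933  0.0417] yaw 115.16 open 0.181 grip 59.641204476356506 F [-1.2 -0.9  6.6] j7 0.4033943746539993
[-0.0026 -0.0053 -0.2733] [0.0004 0.0007 0.0009]
```

{"name": "carry_out", "arguments": {
  "commands": [
    [0, 0, -0.08, 0, 0, 0, 1],
    [0, 0, -0.16, 0, 0, 0, 1],
    [0, 0, -0.24, 0, 0, 0, 1],
    [0, 0, -0.24, 0, 0, 0, 1]
  ]
}}

```text
time: 3.4
tcp_pos: [0.4782, -0.1933, 0.1038]
tcp_rot: [[-0.425, 0.905, 0.005], [0.905, 0.425, -0.002], [-0.004, 0.004, -1.0]]
contact_force: [0.4, 0.1, -4.4]
opening: 0.174
grip_force: 59.6
```

```bash
python3 -c "
from h import *
row([.5454,.073,.1],91.6)"
```

```text
t 3.4 pos [ 0.4782 -0.1933  0.1038] yaw 115.18 open 0.174 grip 59.57494139671326 F [ 0.4  0.1 -4.4] j7 0.46417695633166517
[0.8498 0.6964 0.0141] [0.0014 0.0011 0.131 ]
```

Holding about 4 N of weight. I'll carry it over in steps.

{"name": "carry_out", "arguments": {
  "commands": [
    [0.08, 0.07, 0, 0, 0, 0.013, 1],
    [0.17, 0.14, 0, 0, 0, 0.026, 1],
    [0.25, 0.21, 0, 0, 0, 0.039, 1],
    [0.34, 0.28, 0, 0, 0, 0.052, 1],
    [0.42, 0.35, 0, 0, 0, 0.065, 1],
    [0.51, 0.42, 0, 0, 0, 0.079, 1],
    [0.59, 0.49, 0, 0, 0, 0.092, 1],
    [0.68, 0.56, 0, 0, 0, 0.105, 1],
    [0.76, 0.63, 0, 0, 0, 0.118, 1],
    [0.82, 0.67, 0, 0, 0, 0.126, 1],
    [0.85, 0.696, 0.01, 0, 0, 0.131, 1],
    [0.85, 0.696, 0.01, 0, 0, 0.131, 1],
    [0.85, 0.696, 0.01, 0, 0, 0.131, 1],
    [0.85, 0.696, 0.01, 0, 0, 0.131, 1]
  ]
}}

```text
time: 4.57
tcp_pos: [0.5427, 0.0723, 0.0971]
tcp_rot: [[-0.028, 1.0, -0.001], [1.0, 0.028, -0.001], [-0.001, -0.001, -1.0]]
contact_force: [-0.0, -0.1, -3.5]
opening: 0.183
grip_force: 59.4
```

```bash
python3 -c "
from h import *
row([.5454,.073,.058],91.6)
t=imaging.read_camera('top');s=imaging.read_camera('side')
o=np.hstack([cv2.resize(t[120:240,90:250],(400,300),interpolation=2),cv2.resize(s[150:345,140:400],(400,300),interpolation=2)])
cv2.imwrite('pics/pre.png',o)"
```

```text
t 4.5667 pos [0.5427 0.0723 0.0971] yaw 91.59 open 0.183 grip 59.417075514793396 F [-0.  -0.1 -3.5] j7 -0.42842178047154894
[0.0027 0.011  0.1565] [-0.0004  0.0003 -0.0001]
```

View pics/pre.png

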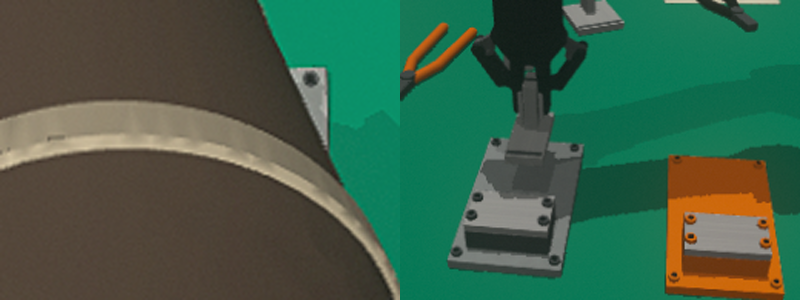

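The side view shows the foot level in the jaws, with its toe (crop about (527,152)) facing the pocket mouth. I'll lower to about 2 mm above the bed and slide in most of the way.

{"name": "carry_out", "arguments": {
  "commands": [
    [0.001, 0.005, 0.05, 0, 0, 0, 1],
    [0.002, 0.01, 0.1, 0, 0, 0, 1],
    [0.002, 0.01, 0.14, 0, 0, 0, 1],
    [0.002, 0.01, 0.163, 0, 0, 0, 1],
    [0.002, 0.01, 0.165, 0, 0, 0, 1],
    [0.04, 0.01, 0.165, 0, 0, 0, 1],
    [0.08, 0.01, 0.165, 0, 0, 0, 1],
    [0.12, 0.01, 0.165, 0, 0, 0, 1],
    [0.16, 0.01, 0.165, 0, 0, 0, 1],
    [0.16, 0.01, 0.165, 0, 0, 0, 1]
  ]
}}

```text
time: 5.5
tcp_pos: [0.5447, 0.1178, 0.0572]
tcp_rot: [[-0.032, 0.999, 0.001], [0.999, 0.032, 0.002], [0.002, 0.001, -1.0]]
contact_force: [-0.2, 0.5, -4.3]
opening: 0.179
grip_force: 59.5
```

```bash
python3 -c "
from h import *
row([.5434,.143,.055],91.6)
s=imaging.read_camera('side')
cv2.imwrite('pics/ins.png',cv2.resize(s[180:330,150:300],(600,600),interpolation=2))"
```

```text
t 5.5 pos [0.5447 0.1178 0.0572] yaw 91.84 open 0.179 grip 59.54011380672455 F [-0.2  0.5 -4.3] j7 -0.5312674709980547
[ 0.1009 -0.0018  0.0091] [ 0.0004 -0.0007  0.0013]
```

View pics/ins.png

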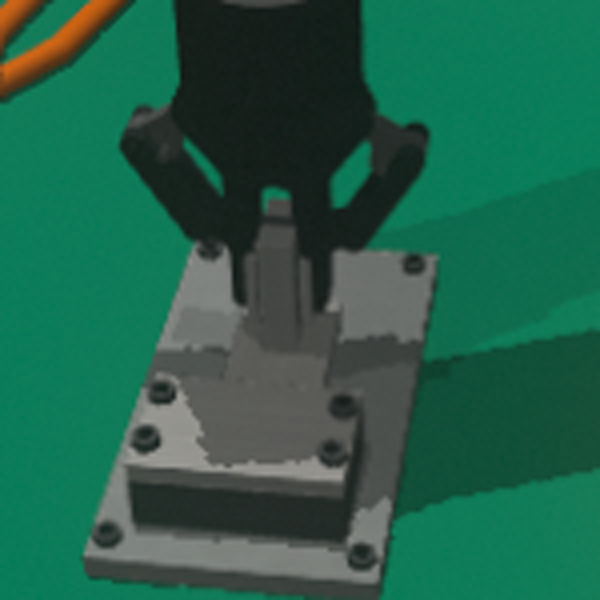

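The toe is inside the mouth (crop about (275,385)) and centred. I'll go on to 4 mm short of home, then set it down on the bed.

{"name": "carry_out", "arguments": {
  "commands": [
    [0.03, 0, 0, 0, 0, 0, 1],
    [0.06, 0, 0, 0, 0, 0, 1],
    [0.085, 0, 0, 0, 0, 0, 1],
    [0.085, 0, 0.004, 0, 0, 0, 1],
    [0.085, 0, 0.008, 0, 0, 0, 1],
    [0.085, 0, 0.012, 0, 0, 0, 1],
    [0.085, 0, 0.014, 0, 0, 0, 1],
    [0.085, 0, 0.014, 0, 0, 0, 1]
  ]
}}

```text
time: 6.22
tcp_pos: [0.544, 0.1348, 0.0537]
tcp_rot: [[-0.028, 1.0, 0.0], [1.0, 0.028, -0.0], [-0.0, 0.0, -1.0]]
contact_force: [-2.9, 0.7, 5.2]
opening: 0.182
grip_force: 60.8
```

```bash
python3 -c "
from h import *
row([.5434,.143,.054],91.6)"
```

```text
t 6.2167 pos [0.544  0.1348 0.0537] yaw 91.6 open 0.182 grip 60.78076422214508 F [-2.9  0.7  5.2] j7 -0.5682634389880106
[ 0.0329 -0.0016 -0.0012] [ 0.      0.0001 -0.    ]
```

It's on the bed (net 5 N up). Now I'll push gently to the stop.

{"name": "carry_out", "arguments": {
  "commands": [
    [0.006, 0, 0, 0, 0, 0, 1],
    [0.012, 0, 0, 0, 0, 0, 1],
    [0.018, 0, 0, 0, 0, 0, 1],
    [0.024, 0, 0, 0, 0, 0, 1],
    [0.024, 0, 0, 0, 0, 0, 1],
    [0.024, 0, 0, 0, 0, 0, 1]
  ]
}}

```text
time: 6.72
tcp_pos: [0.5447, 0.1392, 0.0537]
tcp_rot: [[-0.026, 1.0, 0.001], [1.0, 0.026, -0.002], [-0.002, 0.001, -1.0]]
contact_force: [-0.5, -5.4, 6.2]
opening: 0.176
grip_force: 60.8
```

{"name": "carry_out", "arguments": {
  "commands": [
    [0.006, 0, 0, 0, 0, 0, 1],
    [0.012, 0, 0, 0, 0, 0, 1],
    [0.012, 0, 0, 0, 0, 0, 1],
    [0.012, 0, 0, 0, 0, 0, 1]
  ]
}}

```text
time: 7.05
tcp_pos: [0.5448, 0.1424, 0.0537]
tcp_rot: [[-0.026, 1.0, 0.001], [1.0, 0.026, -0.001], [-0.001, 0.001, -1.0]]
contact_force: [-0.5, -5.0, 5.2]
opening: 0.183
grip_force: 60.8
```

Still sliding, since the force is only friction. Continuing.

{"name": "carry_out", "arguments": {
  "commands": [
    [0.006, 0, 0, 0, 0, 0, 1],
    [0.012, 0, 0, 0, 0, 0, 1],
    [0.012, 0, 0, 0, 0, 0, 1],
    [0.012, 0, 0, 0, 0, 0, 1]
  ]
}}

```text
time: 7.38
tcp_pos: [0.5447, 0.1434, 0.0537]
tcp_rot: [[-0.025, 1.0, 0.001], [1.0, 0.025, -0.004], [-0.004, 0.001, -1.0]]
contact_force: [-0.2, -9.9, 8.3]
opening: 0.181
grip_force: 61.1
```

{"name": "carry_out", "arguments": {
  "commands": [
    [0.006, 0, 0, 0, 0, 0, 1],
    [0.01, 0, 0, 0, 0, 0, 1],
    [0.01, 0, 0, 0, 0, 0, 1],
    [0.01, 0, 0, 0, 0, 0, 1]
  ]
}}

```text
time: 7.72
tcp_pos: [0.5446, 0.1435, 0.0538]
tcp_rot: [[-0.023, 1.0, 0.0], [1.0, 0.023, -0.007], [-0.007, 0.0, -1.0]]
contact_force: [-1.7, -15.7, 12.9]
opening: 0.183
grip_force: 61.8
```

The TCP has stopped while the force climbs to 16 N, at the predicted home position (y≈0.143). I'll release and rise.

{"name": "carry_out", "arguments": {
  "commands": [
    [-0.008, 0, 0, 0, 0, 0, 1],
    [-0.008, 0, 0, 0, 0, 0, 0.5],
    [-0.008, 0, 0, 0, 0, 0, 0],
    [-0.008, 0, 0, 0, 0, 0, -0.4],
    [-0.008, 0, 0, 0, 0, 0, -0.4],
    [-0.008, 0, 0, 0, 0, 0, -0.4],
    [-0.008, 0, 0, 0, 0, 0, -0.4],
    [-0.008, 0, -0.1, 0, 0, 0, -0.4],
    [-0.008, 0, -0.2, 0, 0, 0, -0.4],
    [-0.008, 0, -0.35, 0, 0, 0, -0.4],
    [-0.1, 0, -0.45, 0, 0, 0, -0.4],
    [-0.3, 0, -0.5, 0, 0, 0, -0.4],
    [-0.5, 0, -0.5, 0, 0, 0, -0.4],
    [-0.7, 0, -0.5, 0, 0, 0, -0.4],
    [-0.9, 0, -0.5, 0, 0, 0, -0.4],
    [-1, 0, -0.5, 0, 0, 0, -0.4],
    [-1, 0, -0.5, 0, 0, 0, -0.4],
    [-1, 0, -0.5, 0, 0, 0, -0.4]
  ]
}}

```text
time: 9.22
tcp_pos: [0.5501, -0.107, 0.1777]
tcp_rot: [[-0.02, 1.0, -0.001], [1.0, 0.02, -0.003], [-0.003, -0.001, -1.0]]
contact_force: [-1.0, 0.9, -0.3]
opening: 0.698
grip_force: 0.0
```

```bash
python3 -c "
from h import *
row([.5434,.143,.054],91.6)
t=imaging.read_camera('top');s=imaging.read_camera('side')
# expected seated outline from base pose
p=[.5428,.165,np.radians(91.6)]
E=[(-45,-22,24),(-45,22,24),(-39,-8,84),(-39,8,84),(-5,-8,84),(-5,8,84)]
T=proj('top',world(p,E));S=proj('side',world(p,E));print(T.round(1).tolist(),S.round(1).tolist())
o=np.hstack([cv2.resize(t[140:220,105:215],(400,291),interpolation=2)[:290],cv2.resize(s[220:330,160:312],(400,290),interpolation=2)])
cv2.imwrite('pics/done.png',np.vstack([o]))"
```

```text
t 9.2167 pos [ 0.5501 -0.107   0.1777] yaw 91.15 open 0.698 grip 0.0 F [-1.   0.9 -0.3] j7 -0.029378409369777966
[ 1.0014 -0.0066  0.4924] [-0.0002  0.0008 -0.0025]
[[175.4, 166.0], [175.6, 188.3], [164.1, 165.4], [164.1, 174.1], [145.3, 166.3], [145.3, 175.1]] [[208.8, 262.9], [233.0, 264.7], [214.2, 238.8], [223.4, 239.4], [210.4, 251.1], [219.9, 251.8]]
```

View pics/done.png

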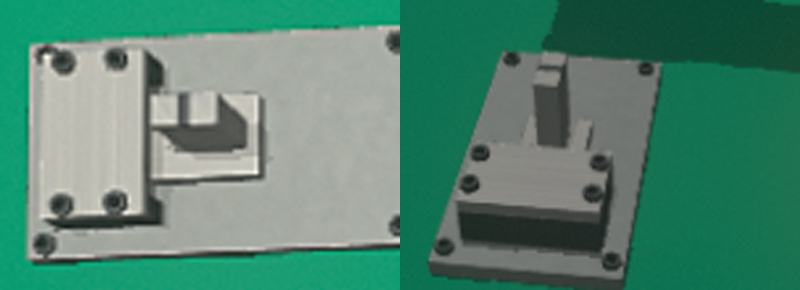

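The foot is under the plate, flat and centred: the heel edge is at crop x≈263 (top-view pixel 177.0, expected about 176.5 after correcting for fit bias). That leaves about 1 mm in doubt, so I'll nudge the foot's heel low with shut fingers to be sure.

```bash
python3 -c "
from h import *
row([.5449,.085,.1777],91.6);row([.5449,.085,.037],91.6)"
```

```text
t 9.3167 pos [ 0.5505 -0.101   0.1779] yaw 91.51 open 0.698 grip 0.0 F [ 0.4  1.1 -0.9] j7 -0.03206053745433311
[ 0.7443 -0.003   0.0011] [-0.0001 -0.0001 -0.0005]
t 9.3167 pos [ 0.5505 -0.101   0.1779] yaw 91.51 open 0.698 grip 0.0 F [ 0.4  1.1 -0.9] j7 -0.03206053745433311
[ 0.7441 -0.0029  0.5639] [-0.0001 -0.0001 -0.0005]
```

{"name": "carry_out", "arguments": {
  "commands": [
    [0.15, 0, 0.1, 0, 0, 0, 1],
    [0.3, 0, 0.2, 0, 0, 0, 1],
    [0.45, 0, 0.3, 0, 0, 0, 1],
    [0.6, 0, 0.3, 0, 0, 0, 1],
    [0.7, 0, 0.3, 0, 0, 0, 1],
    [0.74, 0, 0.4, 0, 0, 0, 1],
    [0.74, 0, 0.48, 0, 0, 0, 1],
    [0.74, 0, 0.54, 0, 0, 0, 1],
    [0.74, 0, 0.56, 0, 0, 0, 1],
    [0.74, 0, 0.56, 0, 0, 0, 1],
    [0.77, 0, 0.56, 0, 0, 0, 1],
    [0.79, 0, 0.56, 0, 0, 0, 1],
    [0.79, 0, 0.56, 0, 0, 0, 1],
    [0.79, 0, 0.56, 0, 0, 0, 1]
  ]
}}

```text
time: 10.48
tcp_pos: [0.5457, 0.0978, 0.039]
tcp_rot: [[-0.029, 1.0, 0.002], [1.0, 0.029, 0.001], [0.0, 0.002, -1.0]]
contact_force: [0.1, -0.5, -0.3]
opening: -0.001
grip_force: 0.0
```

{"name": "carry_out", "arguments": {
  "commands": [
    [0, 0, 0.008, 0, 0, 0, 1],
    [0.015, 0, 0.008, 0, 0, 0, 1],
    [0.03, 0, 0.008, 0, 0, 0, 1],
    [0.036, 0, 0.008, 0, 0, 0, 1],
    [0.042, 0, 0.008, 0, 0, 0, 1],
    [0.048, 0, 0.008, 0, 0, 0, 1],
    [0.048, 0, 0.008, 0, 0, 0, 1],
    [0.048, 0, 0.008, 0, 0, 0, 1]
  ]
}}

```text
time: 11.15
tcp_pos: [0.5448, 0.1086, 0.036]
tcp_rot: [[-0.028, 1.0, -0.0], [1.0, 0.028, -0.0], [-0.0, -0.0, -1.0]]
contact_force: [0.2, -1.3, 0.4]
opening: -0.002
grip_force: 0.1
```

{"name": "carry_out", "arguments": {
  "commands": [
    [0.006, 0, 0, 0, 0, 0, 1],
    [0.012, 0, 0, 0, 0, 0, 1],
    [0.016, 0, 0, 0, 0, 0, 1],
    [0.016, 0, 0, 0, 0, 0, 1]
  ]
}}

```text
time: 11.48
tcp_pos: [0.5447, 0.1087, 0.0361]
tcp_rot: [[-0.025, 1.0, -0.001], [1.0, 0.025, -0.005], [-0.005, -0.001, -1.0]]
contact_force: [-0.8, -13.6, 6.9]
opening: -0.001
grip_force: 0.8
```

The tool stays put at 14 N, so the foot is hard against the stop, with no further travel. I'll back off and rise.

{"name": "carry_out", "arguments": {
  "commands": [
    [-0.03, 0, 0, 0, 0, 0, 1],
    [-0.08, 0, 0, 0, 0, 0, 1],
    [-0.14, 0, -0.1, 0, 0, 0, 1],
    [-0.3, 0, -0.25, 0, 0, 0, 1],
    [-0.45, 0, -0.4, 0, 0, 0, 1],
    [-0.6, 0, -0.5, 0, 0, 0, 1],
    [-0.75, 0, -0.5, 0, 0, 0, 1],
    [-0.85, 0, -0.5, 0, 0, 0, 1],
    [-0.85, 0, -0.5, 0, 0, 0, 1],
    [-0.85, 0, -0.5, 0, 0, 0, 1]
  ]
}}

```text
time: 12.32
tcp_pos: [0.5504, -0.1039, 0.1613]
tcp_rot: [[-0.022, 1.0, 0.001], [1.0, 0.022, -0.001], [-0.001, 0.001, -1.0]]
contact_force: [-0.8, 1.2, -0.4]
opening: -0.001
grip_force: 0.0
```

```bash
python3 -c "
from h import *
t=imaging.read_camera('top');s=imaging.read_camera('side')
cv2.imwrite('pics/final.png',np.hstack([cv2.resize(t,(400,300),interpolation=3),cv2.resize(s[120:330,140:420],(400,300))]))"
```

```text
(no output)
```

View pics/final.png

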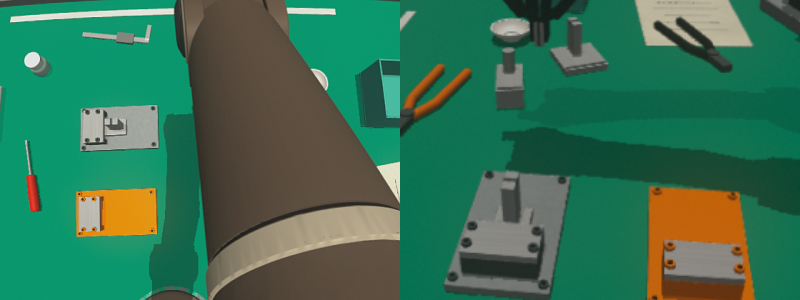

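The block is seated flat in the grey base (left crop about (115,127)). The other two blocks are undisturbed (right crop (510,80) and (577,50)), and the gripper is clear of everything.

```bash
python3 -c "
from station import ctrl
print(ctrl.finish_job())"
```

```text
the job is handed in; nothing more can be done
None
```

The narrow, thin anvil block is loaded: its foot is under the grey base's hold-down plate, hard against the stop and flat on the bed. The gripper has let go and is clear, the other two blocks were left alone, and the job was handed in at about 12.4 s.

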